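# Line up polished pieces by height for lacquering

## Task

The polished pieces are to be lacquered: stand the copper tee, the brass bed-knob, the bell and the candlestick on the spraying board, one in the middle of each round plate, in order of height with the lowest on the plate nearest the spray bottle and the tallest on the plate farthest from it. Keep each piece the way up it is now, and leave the spray bottle standing where it is.

Things in the scene. Friction and masses are not known exactly. Their poses are not given: they have to be found in the camera images.
- copper_tee: copper pipe tee lying flat, 25 mm high, T outline 76 mm (along its x, the straight run) by 51 mm (along its y, back of the run to the mouth of the branch), 0.1 kg; origin at the middle of that outline on the underside, z up; this point belongs over the middle of the plate. Can be gripped over the 51 mm, fingers closing along its y at the origin
- bed_knob: brass bed-knob (a ball on a foot with a small point on top), round, 40 mm across, 59 mm high, widest about 35 mm up; origin at the centre of its underside, z up
- brass_bell: brass hand bell standing on its mouth, 69 mm across, 98 mm high, with an upright wooden grip 20 mm thick from 53 mm up to the top; origin at the centre of its underside, z up
- candlestick: brass candlestick, foot 74 mm across, 118 mm high; stem 25 mm thick from 26 to 106 mm (16 mm at 75 to 87 mm), cup 36 mm across at the top; origin at the centre of its underside, z up
- spray_board: fixed wooden board on the table, 94 mm (x) by 460 mm (y) by 12 mm; origin at the centre of its underside, z up; the four plates lie in a row along its y, 110 mm apart (at y = -165, -55, 55 and 165 mm). A fixed tray heaped with fittings lies on the table nearer the robot on its right (about x below 0.37 m, y from -0.13 to -0.33 m): keep the fingers out of it
- plate_a: one of four equal aluminium plates, 80 mm across and 4 mm thick with two turned rings, fixed on the board; origin at the centre of its underside, z up; its top is 16 mm above the table. The four names are dealt out along the row at random
- plate_b: one of four equal aluminium plates, 80 mm across and 4 mm thick with two turned rings, fixed on the board; origin at the centre of its underside, z up; its top is 16 mm above the table. The four names are dealt out along the row at random
- plate_c: one of four equal aluminium plates, 80 mm across and 4 mm thick with two turned rings, fixed on the board; origin at the centre of its underside, z up; its top is 16 mm above the table. The four names are dealt out along the row at random
- plate_d: one of four equal aluminium plates, 80 mm across and 4 mm thick with two turned rings, fixed on the board; origin at the centre of its underside, z up; its top is 16 mm above the table. The four names are dealt out along the row at random
- spray_bottle: white trigger spray bottle with yellow-green bands and a red head, 58 x 67 mm, 186 mm high, standing on the table about 360 mm from the board's centre, beyond one or the other end of the row (a tin stands beyond the other end); origin at the centre of its underside, z up
Not all that is in view belongs to the job. Leave any black look-alike of the brass_bell alone. Leave any purple look-alike of the candlestick alone.

How it is judged:
At the end, for the whole second after the job is handed in: From the spray bottle outward the plates carry tee, bed-knob, bell, candlestick; each stands on its plate within 15 mm of the middle along and across the board, upright (tee flat) within 0.12 rad, released and at rest; the spray bottle is upright and within 30 mm of where it stood (((y of spray_bottle in the frame of spray_board below -0.2 m and y of copper_tee in the frame of spray_board between -0.18 and -0.15 m and y of bed_knob in the frame of spray_board between -0.07 and -0.04 m and y of brass_bell in the frame of spray_board between 0.04 and 0.07 m and y of candlestick in the frame of spray_board between 0.15 and 0.18 m) or (y of spray_bottle in the frame of spray_board above 0.2 m and y of copper_tee in the frame of spray_board between 0.15 and 0.18 m and y of bed_knob in the frame of spray_board between 0.04 and 0.07 m and y of brass_bell in the frame of spray_board between -0.07 and -0.04 m and y of candlestick in the frame of spray_board between -0.18 and -0.15 m)) and x of copper_tee in the frame of spray_board between -0.015 and 0.015 m and z of copper_tee in the frame of spray_board between 0.01 and 0.022 m and angle between each of copper_tee, bed_knob, brass_bell, candlestick, spray_bottle's own z axis and vertical below 0.12 rad and linear speed of each of copper_tee, bed_knob, brass_bell, candlestick below 0.02 m/s and contact force between the fingers and copper_tee below 0.05 N and x of bed_knob in the frame of spray_board between -0.015 and 0.015 m and z of bed_knob in the frame of spray_board between 0.01 and 0.022 m and contact force between the fingers and bed_knob below 0.05 N and x of brass_bell in the frame of spray_board between -0.015 and 0.015 m and z of brass_bell in the frame of spray_board between 0.01 and 0.022 m and contact force between the fingers and brass_bell below 0.05 N and x of candlestick in the frame of spray_board between -0.015 and 0.015 m and z of candlestick in the frame of spray_board between 0.01 and 0.022 m and contact force between the fingers and candlestick below 0.05 N and distance of spray_bottle from where it was at the start of the episode below 0.03 m); the robot touches nothing.
It fails at once if the spray bottle is knocked over (angle between spray_bottle's own z axis and vertical above 0.5 rad).
It fails at once if a piece is tipped over (angle between copper_tee's own z axis and vertical above 1 rad).
It fails at once if a piece is tipped over (angle between bed_knob's own z axis and vertical above 1 rad).
It fails at once if a piece is tipped over (angle between brass_bell's own z axis and vertical above 1 rad).
It fails at once if a piece is tipped over (angle between candlestick's own z axis and vertical above 1 rad).
It also fails if it takes over 128 s, if anything falls off the work surface, if the arm or the gripper's body presses on something with over 40 N, if the wrist force passes 120 N, or if a joint passes its speed limit or range.

## Robot

A 7-joint arm with a two-finger parallel gripper is mounted at the origin on the work surface; the furniture and walls round the work are solid. World frame = base frame: x ahead of the robot, y to its left, z up, the work surface at z = 0. Lengths are in m, angles in rad, forces in N, time in s.
With the tool pointing down it reaches from about 0.425 to 0.825 m from the base axis. Payload 3.6 kg.
Tool frame: the origin (TCP) lies on the centre line of the jaws, within the pads' length; the fingertips stand 19 mm ahead of it and the grasp point (between the pads) is the TCP; z points along the fingers, y is the line along which they close (so a half turn about z gives the same grasp; the last joint's range is limited). The gripper opens to 93 mm and grips with 3 to 60 N. Pads are 15 mm wide; open, the fingers measure 128 mm over their backs; the gripper's body (75 mm by 188 mm) begins 65 mm behind the grasp point.
Start: joints at [1.145, 0.615, -0.013, 1.423, 0.008, 1.103, -0.04], TCP at [0.253, -0.599, 0.238] pointing down, gripper open.
Joint ranges: [-3.12, 3.12], [-0.3, 2.06], [-1.34, 1.32], [0.26, 2.42], [-1.36, 4.5], [0.01, 1.98], [-2.84, 2.84]. Speed limits (rad/s): [2.79, 2.79, 3.14, 3.14, 3.14, 3.14, 3.14].

## Interface

Orientations are given as a unit quaternion [w, x, y, z].
In Python, from station import bot, optics, finder gives the robot as it stands.
- The arm moves only by the tool shift_gripper, called after ">>>" by a JSON object that holds its "name" and its "arguments", one argument or row to a line. Schema: {"type":"object","properties":{"deltas":{"type":"array","items":{"type":"array","items":{"type":"array","items":{"type":"number"},"minItems":7,"maxItems":7},"minItems":1,"maxItems":10},"minItems":1,"maxItems":1},"only":{"type":"string"},"quiet":{"type":"boolean"},"lines":{"type":"string"}},"required":["deltas"],"additionalProperties":false}. deltas is a list that holds a single list of rows (three levels of brackets), with 1 to 10 rows, each of 7 numbers: dx, dy, dz in parts of the range, where 1.0 means 60 cm, then a rotation vector rx, ry, rz in normalised numbers (1 is 180 degrees), then the opening from 0.0 (shut) to 1.0 (fully open); each row is the pose to reach, as a shift and turn from the pose commanded when the call began, along the tool's axes at that moment; what a row does not reach only later rows make up. A row lasts 1/8 s, in which the tool goes at most 0.0625 m and 0.188 rad, less where a joint would pass 70% of its speed; a pose out of reach is approached as far as the arm can. The fingers move at their own pace and stop on an object; the grip force is fixed at half the most. Time passes only in rows, so rows that do not move let the fingers close. The tool returns the time, the measured TCP pose, the force, the opening and the grip force at its end. only (a regular expression) keeps the lines of the reply that match it, lines (a string "A,B") keeps lines A to B, and quiet returns only ok. Input that does not fit is refused with a message, and nothing moves.
- bot.get_obs(): the state, without advancing time (a new reading comes with each control period).
- optics.camera(name): name is "scene" or "top" or "wrist"; returns the picture (384x512x3 uint8, red, green, blue); there is no depth.
- optics.get_calibration(name): a dict with "fx", "fy", "cx", "cy" (pixels), "k1" (the pictures are not rectified: a ray, as slopes to the right and down, at radius r is drawn at 1 + k1 r^2 times it, then the intrinsics apply), "view" (4x4, takes a point from world to camera coordinates); the wrist camera has in their place "tool_from_camera" (4x4, takes a point from camera to tool coordinates, whose origin is the TCP and whose axes are the flange's). Camera axes: x right, y up, looking along -z (the intrinsics and any distortion apply to the point x, -y, -z); pixel columns grow to the right and rows downward; lengths in m; the calibration is good to about 2 mm. A picture is of the moment at which its call begins: read the wrist's pose just before it. get_calibration takes no time and is no camera call.
- bot.close_job(): hands the job in; it is judged then, once.
Trained networks look in the newest picture that a camera, given by its name, has taken for a name from the list of things; names that differ only in an ending like _2 or _b are one class to them, and where a whole thing is asked for, a point or a joint stands for the part that bears it (a point fixed in the world has none). Each returns a list of dicts, best first, with "confidence" (0 to 1); they miss things now and then, are a little off and sometimes report something else, mostly with a low value. They report only what shows in the picture. A call takes as long as a camera call. They do not tell look-alikes from the thing itself.
- finder.boxes_of(query, camera): "rect" ([centre column, centre row, width, height] in pixels, round what is visible of it).
- finder.tip_of(query, camera): "at" ([row, column] in pixels: a listed point, or the origin of a listed thing).
The state is a dict: "time": time; "joint_positions": joint angles; "joint_vel": joint speeds; "joint_efforts": joint torques, N m; "eef_pos": TCP position; "orientation": TCP orientation; "wrist_force": force on the tool from outside, world axes, zero at the start; "ft_torque": the same for the moment, N m; "grip_width": opening from 0.0 (shut) to 1.0 (fully open); "grip_force": force on a finger pad.
Only numpy, scipy, OpenCV 4.12 (cv2) and the standard library are available. Lean on these libraries where they do the work, as an engineer would, in place of code of your own. Each camera call takes 0.05 s, during which the arm holds its last target. There are 200 camera calls.

## Working session

There is one attempt and no reset: what is moved stays moved. The work goes in short steps, Python scripts to look and compute and a tool call to move; the robot and the scene stay as the last step left them, time stands still between calls to the robot, and variables do not carry over. Pictures are saved under pics/ and viewed, at most 14 in all, crops included, and the job is handed in when it is done.

```bash
ls; mkdir -p pics; cat > h.py <<'E'
import numpy as np, cv2, json
from station import bot, optics, finder
from scipy.spatial.transform import Rotation as R
def shot(cam,fn=None):
    o=bot.get_obs(); im=optics.camera(cam)
    if fn: cv2.imwrite('pics/'+fn,cv2.cvtColor(im,cv2.COLOR_RGB2BGR))
    return im,o
def cam2world(cam,o=None):
    c=optics.get_calibration(cam)
    if 'view' in c: return c,np.linalg.inv(np.array(c['view']))
    T=np.eye(4); q=o['orientation']; T[:3,:3]=R.from_quat([q[1],q[2],q[3],q[0]]).as_matrix(); T[:3,3]=o['eef_pos']
    return c,T@np.array(c['tool_from_camera'])
def ray(cam,col,row,o=None):
    c,M=cam2world(cam,o)
    u,v=(col-c['cx'])/c['fx'],(row-c['cy'])/c['fy']
    x,y=u,v
    for _ in range(20):
        s=1+c['k1']*(x*x+y*y); x,y=u/s,v/s
    return M[:3,3],M[:3,:3]@np.array([x,-y,-1.])
def at_z(cam,col,row,z,o=None):
    p,d=ray(cam,col,row,o); return p+d*(z-p[2])/d[2]
def proj(cam,P,o=None):
    c,M=cam2world(cam,o); p=np.linalg.inv(M)@np.append(P,1); x,y=p[0]/-p[2],-p[1]/-p[2]; s=1+c['k1']*(x*x+y*y)
    return c['cx']+c['fx']*x*s,c['cy']+c['fy']*y*s
E
python3 - <<'E'
from h import *
for cam in ('top','scene'):
    shot(cam,cam+'0.png')
    for n in ['copper_tee','bed_knob','brass_bell','candlestick','spray_board','plate_a','spray_bottle']:
        for d in finder.tip_of(n,cam)[:5]:
            r,c=d['at']; print(cam,n,round(d['confidence'],2),round(c),round(r),at_z(cam,c,r,0.012 if 'plate' in n else 0)[:2].round(3))
print(bot.get_obs())
E
```

```text
pics
top copper_tee 0.58 319 214 [ 0.437 -0.189]
top bed_knob 0.69 217 213 [0.435 0.106]
top brass_bell 0.74 141 202 [0.464 0.325]
top brass_bell 0.69 173 226 [0.396 0.232]
top candlestick 0.72 360 189 [ 0.512 -0.309]
top spray_board 0.64 243 165 [0.578 0.033]
top plate_a 0.8 188 168 [0.564 0.192]
top plate_a 0.69 266 161 [ 0.587 -0.034]
top plate_a 0.62 304 159 [ 0.596 -0.143]
top plate_a 0.55 226 162 [0.584 0.083]
top spray_bottle 0.65 121 166 [0.57  0.389]
scene copper_tee 0.8 317 189 [ 0.437 -0.205]
scene bed_knob 0.7 237 237 [0.449 0.106]
scene brass_bell 0.78 165 284 [0.453 0.332]
scene brass_bell 0.6 219 276 [0.384 0.217]
scene candlestick 0.6 288 209 [ 0.435 -0.075]
scene spray_board 0.93 232 202 [0.563 0.033]
scene plate_a 0.94 215 204 [0.578 0.083]
scene plate_a 0.79 189 224 [0.565 0.183]
scene plate_a 0.63 245 184 [ 0.589 -0.043]
scene plate_a 0.52 265 170 [ 0.597 -0.133]
scene spray_bottle 0.74 123 264 [0.57 0.38]
{'time': 0.8, 'joint_positions': array([ 1.14448747,  0.61489181, -0.01260567,  1.42336682,  0.00808883,
        1.10341143, -0.04041302]), 'joint_vel': array([-1.97562403e-03, -3.50818795e-04, -9.01899075e-04, -3.07798601e-05,
       -1.78711586e-03, -1.19292356e-03, -8.45020379e-04]), 'joint_efforts': array([-2.70461778e-04, -4.58774972e+01,  2.08779546e-01, -1.66026682e+01,
       -6.10800460e-02,  1.29432755e-02,  2.88911269e-05]), 'eef_pos': array([ 0.25302849, -0.59871149,  0.23765654]), 'orientation': array([-1.89411088e-05,  9.80082717e-01,  1.98589697e-01,  2.13641099e-05]), 'wrist_force': array([0.01457635, 0.35161353, 0.10805363]), 'ft_torque': array([ 0.01773089, -0.01177926,  0.00993338]), 'grip_force': 0.0, 'grip_width': 1.0030770100191813}
```

```bash
python3 - <<'E'
import cv2
a=cv2.imread('pics/top0.png')[130:270,80:400];cv2.imwrite('pics/top0c.png',cv2.resize(a,(800,350),interpolation=cv2.INTER_CUBIC))
a=cv2.imread('pics/scene0.png')[100:330,60:400];cv2.imwrite('pics/scene0c.png',cv2.resize(a,(800,541),interpolation=cv2.INTER_CUBIC))
E
```

```text
(no output)
```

View pics/top0c.png

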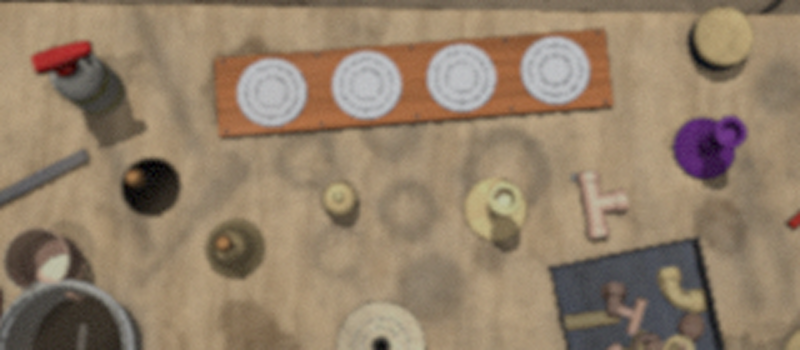

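View pics/scene0c.png

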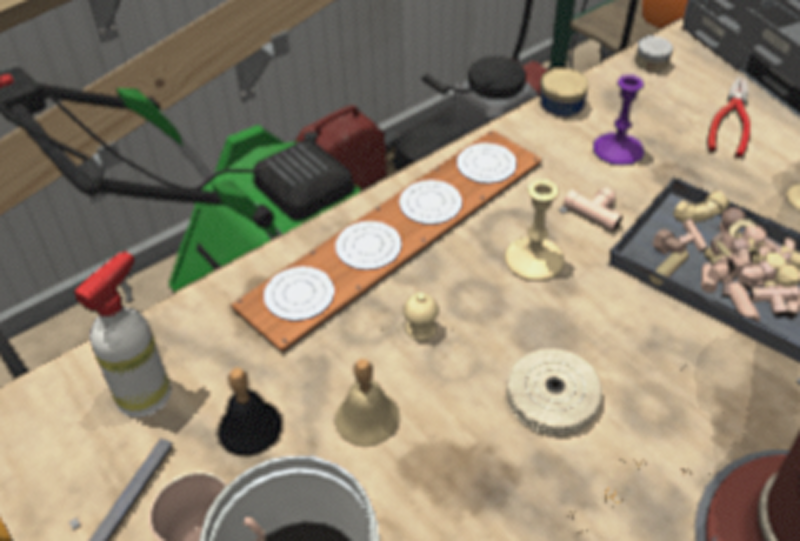

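```bash
cat >> h.py <<'E'
def delta(xyz,psi):
    o=bot.get_obs(); q=o['orientation']; A=R.from_quat([q[1],q[2],q[3],q[0]])
    c,s=np.cos(psi),np.sin(psi); B=R.from_matrix(np.array([[c,s,0],[s,-c,0],[0,0,-1]]))
    print('pos',o['eef_pos'].round(4),'d',A.inv().apply(np.array(xyz)-o['eef_pos']).round(4),'rot',(A.inv()*B).as_rotvec().round(4),'t',round(o['time'],2),'j7',round(o['joint_positions'][6],2))
E
python3 -c "
from h import *
print(optics.get_calibration('wrist'))
delta([0.46,-0.02,0.36],0)"
```

```text
{'fx': 269.536315811395, 'fy': 269.536315811395, 'cx': 254.18348474186834, 'cy': 188.79614354242253, 'k1': -0.03113687130001896, 'tool_from_camera': array([[ 8.84650681e-04,  9.68617510e-01,  2.48554494e-01,
         6.78735557e-02],
       [ 9.99999425e-01, -7.06085980e-04, -8.07561048e-04,
         6.65984441e-04],
       [-6.06716927e-04,  2.48555066e-01, -9.68617577e-01,
        -1.46858726e-01],
       [ 0.00000000e+00,  0.00000000e+00,  0.00000000e+00,
         1.00000000e+00]])}
pos [ 0.253  -0.5987  0.2377] d [ 0.4159 -0.4525 -0.1223] rot [-0.     -0.      0.3998] t 0.8 j7 -0.04
```

Units first: shifts go in shares of 60 cm and turns go in shares of 180 degrees. So -0.4525 m is -0.7542, 0.416 m is 0.6933, 0.4 rad is 0.1273.

>>> {"name": "shift_gripper", "arguments": {
  "deltas": [
    [[0, 0, -0.1, 0, 0, 0, 1], [0.6933, -0.7542, -0.2033, 0, 0, 0.1273, 1], [0.6933, -0.7542, -0.2033, 0, 0, 0.1273, 1], [0.6933, -0.7542, -0.2033, 0, 0, 0.1273, 1], [0.6933, -0.7542, -0.2033, 0, 0, 0.1273, 1], [0.6933, -0.7542, -0.2033, 0, 0, 0.1273, 1], [0.6933, -0.7542, -0.2033, 0, 0, 0.1273, 1], [0.6933, -0.7542, -0.2033, 0, 0, 0.1273, 1], [0.6933, -0.7542, -0.2033, 0, 0, 0.1273, 1], [0.6933, -0.7542, -0.2033, 0, 0, 0.1273, 1]]
  ]
}}

```text
time: 2.05
eef_pos: [0.4419, -0.0699, 0.3548]
orientation: [0.0, 1.0, -0.0, 0.001]
wrist_force: [1.0, -0.8, 0.1]
grip_width: 0.996
grip_force: 0.0
```

```bash
python3 -c "
from h import *
delta([0.46,-0.02,0.36],0)"
```

```text
pos [ 0.4419 -0.0699  0.3548] d [ 0.0181 -0.0499 -0.0052] rot [ 0.0004 -0.0014 -0.0005] t 2.05 j7 -1.5
```

>>> {"name": "shift_gripper", "arguments": {
  "deltas": [
    [[0, 0, 0, 0, 0, 0, 1], [0, 0, 0, 0, 0, 0, 1]]
  ]
}}

```text
time: 2.3
eef_pos: [0.4413, -0.0723, 0.3541]
orientation: [0.0, 1.0, -0.0, -0.0]
wrist_force: [0.5, -0.2, -0.4]
grip_width: 0.999
grip_force: 0.0
```

```bash
cat > look.py <<'E'
from h import *
import sys
fn=sys.argv[1]; im,o=shot('wrist',fn)
for n in sys.argv[2:]:
    z={'plate_a':.012}.get(n,0)
    for d in finder.tip_of(n,'wrist')[:5]:
        r,c=d['at']; print(n,round(d['confidence'],2),round(c),round(r),at_z('wrist',c,r,z,o)[:2].round(4))
    if 'plate' in n:
      for d in finder.boxes_of(n,'wrist')[:5]:
        c,r,w,h=d['rect']; print(' box',round(d['confidence'],2),np.round(d['rect'],1),at_z('wrist',c,r,.016,o)[:2].round(4))
print(o['eef_pos'])
E
python3 look.py w1.png copper_tee bed_knob brass_bell candlestick plate_a spray_board spray_bottle
```

```text
copper_tee 0.67 316 154 [ 0.4485 -0.1895]
bed_knob 0.66 158 158 [0.4414 0.1064]
brass_bell 0.77 41 151 [0.454  0.3292]
brass_bell 0.6 100 190 [0.3793 0.2259]
brass_bell 0.54 202 77 [0.5828 0.0176]
candlestick 0.94 251 160 [ 0.4362 -0.0677]
candlestick 0.66 387 116 [ 0.5166 -0.3141]
candlestick 0.62 158 154 [0.4483 0.1062]
plate_a 0.79 228 72 [ 0.5883 -0.0292]
plate_a 0.75 296 66 [ 0.5975 -0.1437]
plate_a 0.64 102 85 [0.5684 0.1882]
 box 0.88 [229.1  71.5  49.2  50.5] [ 0.5886 -0.0316]
 box 0.82 [295.1  65.7  45.1  52.5] [ 0.5979 -0.1422]
 box 0.71 [100.6  86.5  43.   46.6] [0.5662 0.1896]
 box 0.63 [165.8  79.4  44.2  47.3] [0.5765 0.076 ]
spray_board 0.92 197 75 [0.585  0.0259]
[ 0.44128885 -0.07234331  0.35414266]
```

View pics/w1.png

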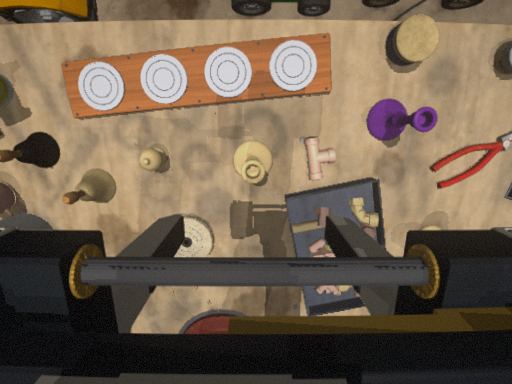

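```bash
python3 - <<'E'
from h import *
o=bot.get_obs(); im=cv2.imread('pics/w1.png'); hsv=cv2.cvtColor(im,cv2.COLOR_BGR2HSV)
m=((hsv[...,1]<45)&(hsv[...,2]>110)).astype(np.uint8); m[130:]=0
m=cv2.morphologyEx(m,cv2.MORPH_CLOSE,np.ones((5,5)))
cs,_=cv2.findContours(m,cv2.RETR_EXTERNAL,cv2.CHAIN_APPROX_NONE)
P=[]
for c in cs:
    if 900<cv2.contourArea(c)<3000:
        pw=np.array([at_z('wrist',*p[0],.016,o)[:2] for p in c],np.float32)
        (x,y),r=cv2.minEnclosingCircle(pw); e=cv2.fitEllipse(pw*1000); print(round(x,4),round(y,4),round(r,4),np.round(e[0],1),np.round(e[1],1)); P.append(np.array(e[0])/1000)
P=np.array(sorted(P,key=lambda p:p[1])); print(P.round(4)); c=P.mean(0); d=P[-1]-P[0]; d/=np.linalg.norm(d); print(c,d,[ (c+d*t).round(4) for t in (-.165,-.055,.055,.165)])
# tee orientation
m=cv2.inRange(hsv,(0,60,110),(12,200,255)); sub=np.zeros_like(m); sub[132:186,298:345]=m[132:186,298:345]
ys,xs=np.nonzero(sub); pw=np.array([at_z('wrist',x,y,.012,o)[:2] for x,y in zip(xs,ys)],np.float32)*1000
print(len(ys),cv2.minAreaRect(pw), pw.mean(0))
delta([0.437,-0.068,0.25],0)
E
```

```text
0.5674 0.1893 0.0402 [567.1 189.5] [78.  78.5]
0.5774 0.0801 0.0399 [577.3  80.2] [77.6 77.9]
0.588 -0.0294 0.0399 [587.9 -29.2] [77.5 78.3]
0.5981 -0.1378 0.0398 [ 598.1 -137.9] [77.3 78.2]
[[ 0.5981 -0.1379]
 [ 0.5879 -0.0292]
 [ 0.5773  0.0802]
 [ 0.5671  0.1895]]
[0.58259215 0.02565759] [-0.09416673  0.99555644] [array([ 0.5981, -0.1386]), array([ 0.5878, -0.0291]), array([0.5774, 0.0804]), array([0.5671, 0.1899])]
375 ((443.4837646484375, -194.96475219726562), (76.52117919921875, 50.88815689086914), 9.537263870239258) [ 442.91995 -186.88469]
pos [ 0.4414 -0.0722  0.3541] d [-0.0044 -0.0042  0.1041] rot [-0.      0.0001 -0.0012] t 2.75 j7 -1.5
```

Scaled: 0.104 m is 0.1733, 0.06 m is 0.1.

>>> {"name": "shift_gripper", "arguments": {
  "deltas": [
    [[-0.0067, -0.0067, 0.1, 0, 0, 0, 1], [-0.0067, -0.0067, 0.1733, 0, 0, 0, 1], [-0.0067, -0.0067, 0.1733, 0, 0, 0, 1], [-0.0067, -0.0067, 0.1733, 0, 0, 0, 1]]
  ]
}}

```text
time: 3.25
eef_pos: [0.4389, -0.0679, 0.2516]
orientation: [0.0, 1.0, -0.0, 0.002]
wrist_force: [-0.4, 0.6, -0.0]
grip_width: 1.002
grip_force: 0.0
```

```bash
python3 look.py w2.png candlestick; python3 - <<'E'
import cv2
a=cv2.imread('pics/w2.png')[60:240,130:390];cv2.imwrite('pics/w2c.png',cv2.resize(a,(780,540)))
E
```

```text
candlestick 0.87 255 167 [ 0.4396 -0.0704]
candlestick 0.87 422 118 [ 0.5118 -0.3133]
[ 0.43887436 -0.06793523  0.2516378 ]
```

View pics/w2c.png

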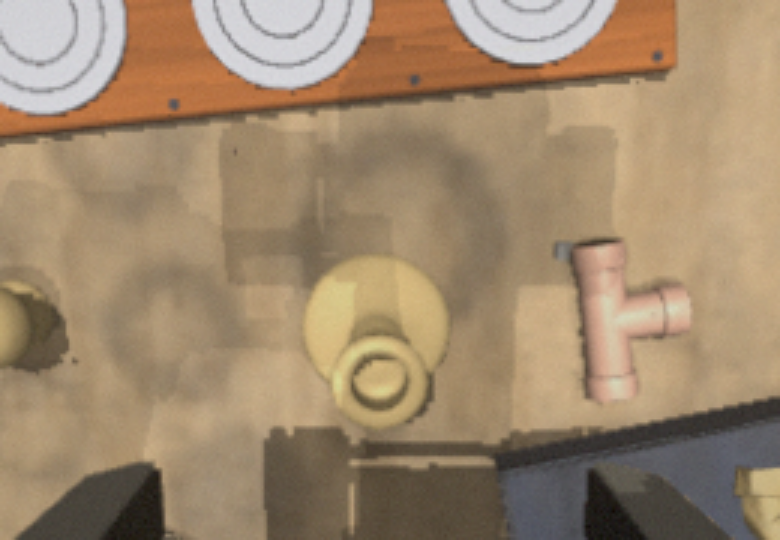

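```bash
python3 -c "
from h import *
o=bot.get_obs()
print(at_z('wrist',255.3,169.3,0.004,o),at_z('wrist',257,187,0.118,o))
delta([0.437,-0.07,0.06],0)"
```

```text
[ 0.43709    -0.07092515  0.004     ] [ 0.43788917 -0.07216654  0.118     ]
pos [ 0.4391 -0.068   0.2521] d [-0.003   0.0019  0.1921] rot [ 0.0005 -0.0046 -0.0004] t 3.35 j7 -1.53
```

Scaled: 0.15 m is 0.25, 0.0035 m is 0.0058.

>>> {"name": "shift_gripper", "arguments": {
  "deltas": [
    [[-0.0033, 0.0058, 0.1, 0, 0, 0, 1], [-0.0033, 0.0058, 0.2, 0, 0, 0, 1], [-0.0033, 0.0058, 0.25, 0, 0, 0, 1], [-0.0033, 0.0058, 0.25, 0, 0, 0, 1], [-0.0033, 0.0058, 0.25, 0, 0, 0, 1]]
  ]
}}

```text
time: 3.98
eef_pos: [0.4373, -0.0714, 0.1018]
orientation: [0.0, 1.0, -0.0, 0.002]
wrist_force: [-0.5, -0.3, 0.7]
grip_width: 1.002
grip_force: 0.0
```

```bash
python3 -c "
from h import *
delta([0.4375,-0.0715,0.062],0)"
```

```text
pos [ 0.4373 -0.0714  0.1018] d [0.     0.     0.0398] rot [ 0.0005 -0.004  -0.0003] t 3.98 j7 -1.58
```

Scaled: 0.0395 m is 0.0658, 0.02 m is 0.0333, -0.004 rad is -0.0013.

>>> {"name": "shift_gripper", "arguments": {
  "deltas": [
    [[0, 0, 0.0333, 0, -0.0013, 0, 1], [0, 0, 0.0658, 0, -0.0013, 0, 1], [0, 0, 0.0658, 0, -0.0013, 0, 1], [0, 0, 0.0658, 0, -0.0013, 0, 0], [0, 0, 0.0658, 0, -0.0013, 0, 0], [0, 0, 0.0658, 0, -0.0013, 0, 0], [0, 0, 0.0658, 0, -0.0013, 0, 0], [0, 0, 0.0658, 0, -0.0013, 0, 0], [0, 0, 0.0658, 0, -0.0013, 0, 0]]
  ]
}}

```text
time: 5.1
eef_pos: [0.4355, -0.0713, 0.0606]
orientation: [-0.0, 1.0, -0.0, -0.002]
wrist_force: [-0.6, 0.8, -0.3]
grip_width: 0.405
grip_force: 0.0
```

>>> {"name": "shift_gripper", "arguments": {
  "deltas": [
    [[0, 0, 0, 0, 0, 0, 0], [0, 0, 0, 0, 0, 0, 0], [0, 0, 0, 0, 0, 0, 0], [0, 0, 0, 0, 0, 0, 0]]
  ]
}}

```text
time: 5.6
eef_pos: [0.4356, -0.0711, 0.0606]
orientation: [-0.0, 1.0, 0.0, -0.002]
wrist_force: [0.1, 1.7, -0.0]
grip_width: 0.32
grip_force: 30.0
```

>>> {"name": "shift_gripper", "arguments": {
  "deltas": [
    [[0, 0, -0.0333, 0, 0, 0, 0], [0, 0, -0.1, 0, 0, 0, 0], [0, 0, -0.1667, 0, 0, 0, 0], [0, 0, -0.1667, 0, 0, 0, 0]]
  ]
}}

```text
time: 6.1
eef_pos: [0.4371, -0.0718, 0.1624]
orientation: [0.0, 1.0, -0.0, 0.0]
wrist_force: [1.1, -0.9, -4.4]
grip_width: 0.315
grip_force: 30.0
```

```bash
python3 -c "
from h import *
delta([0.598,-0.1385,0.16],-0.0942+0.0942)"
```

```text
pos [ 0.4371 -0.0718  0.1624] d [0.161  0.0666 0.0026] rot [ 0.001  -0.0009 -0.0009] t 6.1 j7 -1.56
```

Scaled: 0.159 m is 0.265, 0.15 m is 0.25.

>>> {"name": "shift_gripper", "arguments": {
  "deltas": [
    [[0.0833, 0.0333, 0, 0, 0, 0, 0], [0.1667, 0.0667, 0, 0, 0, 0, 0], [0.25, 0.1, 0, 0, 0, 0, 0], [0.265, 0.1108, 0, 0, 0, 0, 0], [0.265, 0.1108, 0, 0, 0, 0, 0], [0.265, 0.1108, 0, 0, 0, 0, 0], [0.265, 0.1108, 0.0667, 0, 0, 0, 0], [0.265, 0.1108, 0.1, 0, 0, 0, 0], [0.265, 0.1108, 0.1, 0, 0, 0, 0]]
  ]
}}

```text
time: 7.22
eef_pos: [0.5919, -0.1367, 0.0984]
orientation: [-0.001, 1.0, 0.0, -0.005]
wrist_force: [-0.2, 0.7, -3.9]
grip_width: 0.315
grip_force: 30.0
```

```bash
python3 -c "
from h import *
delta([0.596,-0.1385,0.0775],0)"
```

```text
pos [ 0.5919 -0.1367  0.0984] d [0.0043 0.0018 0.0208] rot [-0.0013  0.01    0.0008] t 7.22 j7 -1.48
```

Scaled: 0.02 m is 0.0333, 0.018 m is 0.03, 0.01 rad is 0.0032.

>>> {"name": "shift_gripper", "arguments": {
  "deltas": [
    [[0.0067, 0.003, 0.0167, 0, 0.0032, 0, 0], [0.0067, 0.003, 0.03, 0, 0.0032, 0, 0], [0.0067, 0.003, 0.03, 0, 0.0032, 0, 0], [0.0067, 0.003, 0.0333, 0, 0.0032, 0, 0], [0.0067, 0.003, 0.0333, 0, 0.0032, 0, 0]]
  ]
}}

```text
time: 7.85
eef_pos: [0.5988, -0.1396, 0.0802]
orientation: [-0.0, 1.0, -0.0, 0.003]
wrist_force: [-0.2, 0.0, -4.0]
grip_width: 0.318
grip_force: 30.0
```

```bash
python3 -c "
from h import *
delta([0.596,-0.1385,0.0775],0)"
```

```text
pos [ 0.5988 -0.1396  0.0802] d [-0.0028 -0.0011  0.0026] rot [-0.     -0.0066 -0.0002] t 7.85 j7 -1.48
```

Scaled: 0.004 m is 0.0067, 0.003 m is 0.005, -0.005 rad is -0.0016.

>>> {"name": "shift_gripper", "arguments": {
  "deltas": [
    [[-0.0042, -0.0017, 0.005, 0, -0.0016, 0, 0], [-0.0042, -0.0017, 0.0067, 0, -0.0016, 0, 0], [-0.0042, -0.0017, 0.0067, 0, -0.0016, 0, 0]]
  ]
}}

```text
time: 8.22
eef_pos: [0.5969, -0.1384, 0.0768]
orientation: [0.0, 1.0, 0.0, 0.001]
wrist_force: [0.1, 1.0, 1.6]
grip_width: 0.319
grip_force: 30.0
```

```bash
python3 -c "
from h import *
delta([0.596,-0.1385,0.0775],0)"
```

```text
pos [ 0.5969 -0.1384  0.0768] d [-0.0009  0.0001 -0.0007] rot [ 0.     -0.0028  0.0001] t 8.22 j7 -1.48
```

Scaled: -0.2 m is -0.3333, -0.17 m is -0.2833.

>>> {"name": "shift_gripper", "arguments": {
  "deltas": [
    [[0, 0, 0, 0, 0, 0, 0.5], [0, 0, 0, 0, 0, 0, 1], [0, 0, 0, 0, 0, 0, 1], [0, 0, 0, 0, 0, 0, 1], [0, 0, 0, 0, 0, 0, 1], [0, 0, 0, 0, 0, 0, 1], [0, 0, -0.0833, 0, 0, 0, 1], [0, 0, -0.1833, 0, 0, 0, 1], [0, 0, -0.2833, 0, 0, 0, 1], [0, 0, -0.3333, 0, 0, 0, 1]]
  ]
}}

```text
time: 9.48
eef_pos: [0.5972, -0.1387, 0.2802]
orientation: [0.001, 1.0, -0.0, 0.004]
wrist_force: [0.7, -0.3, -0.6]
grip_width: 1.0
grip_force: 0.0
```

```bash
python3 -c "
from h import *
delta([0.40,0.22,0.25],0)"
```

```text
pos [ 0.5972 -0.1387  0.2802] d [-0.1974 -0.3587  0.0283] rot [ 0.0011 -0.0073 -0.0002] t 9.47 j7 -1.45
```

Scaled: -0.3587 m is -0.5978, -0.197 m is -0.3283, -0.007 rad is -0.0022.

>>> {"name": "shift_gripper", "arguments": {
  "deltas": [
    [[-0.05, -0.0917, 0, 0, -0.0022, 0, 1], [-0.3283, -0.5978, 0.0467, 0, -0.0022, 0, 1], [-0.3283, -0.5978, 0.0467, 0, -0.0022, 0, 1], [-0.3283, -0.5978, 0.0467, 0, -0.0022, 0, 1], [-0.3283, -0.5978, 0.0467, 0, -0.0022, 0, 1], [-0.3283, -0.5978, 0.0467, 0, -0.0022, 0, 1], [-0.3283, -0.5978, 0.0467, 0, -0.0022, 0, 1], [-0.3283, -0.5978, 0.0467, 0, -0.0022, 0, 1], [-0.3283, -0.5978, 0.0467, 0, -0.0022, 0, 1], [-0.3283, -0.5978, 0.0467, 0, -0.0022, 0, 1]]
  ]
}}

```text
time: 10.72
eef_pos: [0.3999, 0.2187, 0.2478]
orientation: [0.0, 1.0, -0.002, -0.003]
wrist_force: [0.3, 0.6, 0.4]
grip_width: 1.002
grip_force: 0.0
```

```bash
python3 look.py w3.png brass_bell bed_knob; python3 - <<'E'
import cv2
a=cv2.imread('pics/w3.png')[60:260,100:390];cv2.imwrite('pics/w3c.png',cv2.resize(a,(783,540)))
E
```

```text
brass_bell 0.68 251 178 [0.3815 0.2223]
brass_bell 0.61 176 125 [0.4596 0.3285]
bed_knob 0.94 330 135 [0.4456 0.1081]
[0.39993938 0.21865106 0.24781411]
```

View pics/w3c.png

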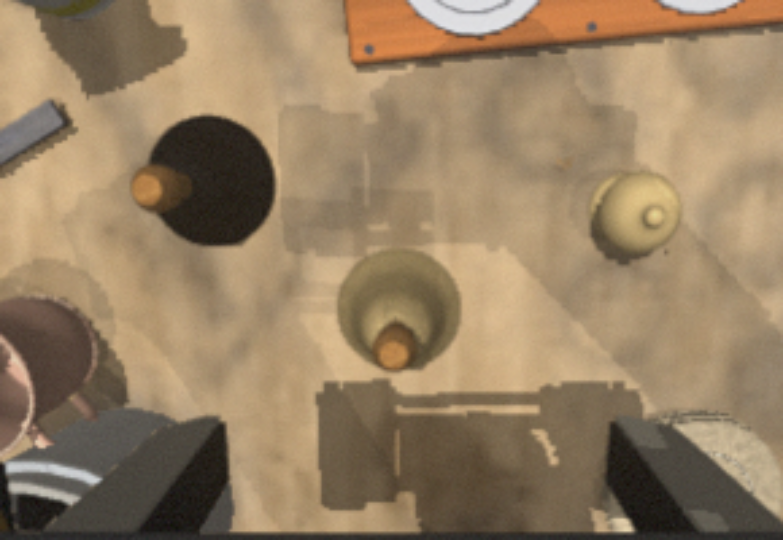

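```bash
python3 -c "
from h import *
o=bot.get_obs()
print(at_z('wrist',247.8,174.8,0.005,o),at_z('wrist',245.6,189.6,0.095,o))
delta([0.385,0.225,0.12],0)"
```

```text
[0.38778067 0.22738324 0.005     ] [0.38914419 0.22790797 0.095     ]
pos [0.3996 0.2192 0.2478] d [-0.0139 -0.0058  0.1279] rot [ 0.0002  0.0059 -0.0025] t 10.88 j7 -2.23
```

Scaled: 0.128 m is 0.2133, -0.011 m is -0.0183, 0.006 rad is 0.0019.

>>> {"name": "shift_gripper", "arguments": {
  "deltas": [
    [[-0.0183, -0.0138, 0.0833, 0, 0.0019, -0.0008, 1], [-0.0183, -0.0138, 0.1667, 0, 0.0019, -0.0008, 1], [-0.0183, -0.0138, 0.2133, 0, 0.0019, -0.0008, 1], [-0.0183, -0.0138, 0.2133, 0, 0.0019, -0.0008, 1], [-0.0183, -0.0138, 0.2133, 0, 0.0019, -0.0008, 1]]
  ]
}}

```text
time: 11.5
eef_pos: [0.3882, 0.2288, 0.1208]
orientation: [-0.001, 1.0, 0.001, 0.001]
wrist_force: [-0.6, -0.5, -0.2]
grip_width: 1.001
grip_force: 0.0
```

```bash
python3 -c "
from h import *
delta([0.3885,0.2275,0.078],0)"
```

```text
pos [0.3882 0.2288 0.1208] d [0.0003 0.0013 0.0428] rot [-0.0011 -0.0017  0.0017] t 11.5 j7 -2.35
```

Scaled: 0.0425 m is 0.0708, 0.025 m is 0.0417.

>>> {"name": "shift_gripper", "arguments": {
  "deltas": [
    [[0, 0.0017, 0.0417, 0, 0, 0, 1], [0, 0.0017, 0.0708, 0, 0, 0, 1], [0, 0.0017, 0.0708, 0, 0, 0, 0.5], [0, 0.0017, 0.0708, 0, 0, 0, 0], [0, 0.0017, 0.0708, 0, 0, 0, 0], [0, 0.0017, 0.0708, 0, 0, 0, 0], [0, 0.0017, 0.0708, 0, 0, 0, 0], [0, 0.0017, 0.0708, 0, 0, 0, 0], [0, 0.0017, 0.0708, 0, 0, 0, 0], [0, 0.0017, 0.0708, 0, 0, 0, 0]]
  ]
}}

```text
time: 12.75
eef_pos: [0.3873, 0.2278, 0.0774]
orientation: [-0.0, 1.0, 0.001, 0.0]
wrist_force: [-0.7, 0.4, -0.6]
grip_width: 0.198
grip_force: 30.1
```

>>> {"name": "shift_gripper", "arguments": {
  "deltas": [
    [[0, 0, 0, 0, 0, 0, 0], [0, 0, 0, 0, 0, 0, 0], [0, 0, 0, 0, 0, 0, 0], [0, 0, 0, 0, 0, 0, 0]]
  ]
}}

```text
time: 13.25
eef_pos: [0.3873, 0.2275, 0.0773]
orientation: [-0.0, 1.0, 0.001, 0.0]
wrist_force: [0.1, 0.9, -0.0]
grip_width: 0.19
grip_force: 30.0
```

```bash
python3 -c "
from h import *
delta([0.588,-0.029,0.18],0)"
```

```text
pos [0.3873 0.2275 0.0773] d [ 0.2001  0.2569 -0.1027] rot [-0.0001 -0.      0.0023] t 13.25 j7 -2.38
```

Scaled: 0.257 m is 0.4283, 0.244 m is 0.4067.

>>> {"name": "shift_gripper", "arguments": {
  "deltas": [
    [[0, 0, -0.05, 0, 0, 0, 0], [0, 0, -0.1333, 0, 0, 0, 0], [0.0167, 0.0217, -0.1717, 0, 0, 0, 0], [0.0833, 0.1067, -0.1717, 0, 0, 0, 0], [0.15, 0.1925, -0.1717, 0, 0, 0, 0], [0.2083, 0.2667, -0.1717, 0, 0, 0, 0], [0.2667, 0.3417, -0.1717, 0, 0, 0, 0], [0.3167, 0.4067, -0.1717, 0, 0, 0, 0], [0.3333, 0.4283, -0.1717, 0, 0, 0, 0], [0.3333, 0.4283, -0.1717, 0, 0, 0, 0]]
  ]
}}

```text
time: 14.5
eef_pos: [0.5872, -0.0299, 0.1795]
orientation: [-0.0, 1.0, 0.0, -0.001]
wrist_force: [-0.9, -0.0, -2.5]
grip_width: 0.189
grip_force: 30.0
```

>>> {"name": "shift_gripper", "arguments": {
  "deltas": [
    [[0, 0, 0.05, 0, 0, 0, 0], [0, 0, 0.0833, 0, 0, 0, 0], [0, 0, 0.0833, 0, 0, 0, 0], [0, 0, 0.0833, 0, 0, 0, 0]]
  ]
}}

```text
time: 15.0
eef_pos: [0.5879, -0.0274, 0.1313]
orientation: [-0.0, 1.0, 0.002, 0.0]
wrist_force: [0.2, -0.9, -1.9]
grip_width: 0.195
grip_force: 30.0
```

```bash
python3 -c "
from h import *
delta([0.587,-0.029,0.0935],0)"
```

```text
pos [ 0.5879 -0.0274  0.1313] d [-0.0009  0.0016  0.0377] rot [-0.0008 -0.001   0.0046] t 15.0 j7 -1.72
```

Scaled: 0.039 m is 0.065, 0.037 m is 0.0617.

>>> {"name": "shift_gripper", "arguments": {
  "deltas": [
    [[0, 0.0027, 0.0333, 0, 0, 0, 0], [0, 0.0027, 0.0567, 0, 0, 0, 0], [0, 0.0027, 0.0617, 0, 0, 0, 0], [0, 0.0027, 0.065, 0, 0, 0, 0], [0, 0.0027, 0.065, 0, 0, 0, 0]]
  ]
}}

```text
time: 15.62
eef_pos: [0.5881, -0.03, 0.0936]
orientation: [-0.0, 1.0, 0.001, 0.001]
wrist_force: [-3.6, 1.2, 6.2]
grip_width: 0.194
grip_force: 30.0
```

Scaled: -0.17 m is -0.2833, -0.11 m is -0.1833.

>>> {"name": "shift_gripper", "arguments": {
  "deltas": [
    [[0, 0, 0, 0, 0, 0, 0.5], [0, 0, 0, 0, 0, 0, 1], [0, 0, 0, 0, 0, 0, 1], [0, 0, 0, 0, 0, 0, 1], [0, 0, 0, 0, 0, 0, 1], [0, 0, 0, 0, 0, 0, 1], [0, 0, -0.0833, 0, 0, 0, 1], [0, 0, -0.1833, 0, 0, 0, 1], [0, 0, -0.2833, 0, 0, 0, 1], [0, 0, -0.2833, 0, 0, 0, 1]]
  ]
}}

```text
time: 16.88
eef_pos: [0.5909, -0.0304, 0.2671]
orientation: [0.0, 1.0, 0.001, 0.006]
wrist_force: [0.5, 0.9, -0.0]
grip_width: 0.998
grip_force: 0.0
```

```bash
python3 -c "
from h import *
delta([0.43,0.11,0.22],0)"
```

```text
pos [ 0.5909 -0.0304  0.2671] d [-0.1612 -0.1407  0.0451] rot [ 0.     -0.0124  0.0022] t 16.88 j7 -1.67
```

Scaled: -0.16 m is -0.2667, -0.14 m is -0.2333, -0.8 rad is -0.2546.

>>> {"name": "shift_gripper", "arguments": {
  "deltas": [
    [[-0.0667, -0.0583, 0, 0, -0.0038, -0.0318, 1], [-0.2667, -0.2333, 0.075, 0, -0.0038, -0.2546, 1], [-0.2667, -0.2333, 0.075, 0, -0.0038, -0.2546, 1], [-0.2667, -0.2333, 0.075, 0, -0.0038, -0.2546, 1], [-0.2667, -0.2333, 0.075, 0, -0.0038, -0.2546, 1], [-0.2667, -0.2333, 0.075, 0, -0.0038, -0.2546, 1], [-0.2667, -0.2333, 0.075, 0, -0.0038, -0.2546, 1], [-0.2667, -0.2333, 0.075, 0, -0.0038, -0.2546, 1]]
  ]
}}

```text
time: 17.88
eef_pos: [0.4278, 0.1085, 0.2162]
orientation: [-0.0, 0.921, 0.389, -0.006]
wrist_force: [0.3, -0.1, 0.2]
grip_width: 1.0
grip_force: 0.0
```

```bash
python3 look.py w4.png bed_knob; python3 - <<'E'
import cv2
a=cv2.imread('pics/w4.png')[60:260,100:390];cv2.imwrite('pics/w4c.png',cv2.resize(a,(783,540)))
E
python3 -c "
from h import *
delta([0.44,0.108,0.12],0.8)"
```

```text
[0.42783342 0.10851598 0.21617919]
pos [0.4278 0.1087 0.2163] d [0.009  0.0097 0.0962] rot [-0.0045  0.0107  0.0009] t 17.98 j7 -1.32
```

View pics/w4c.png

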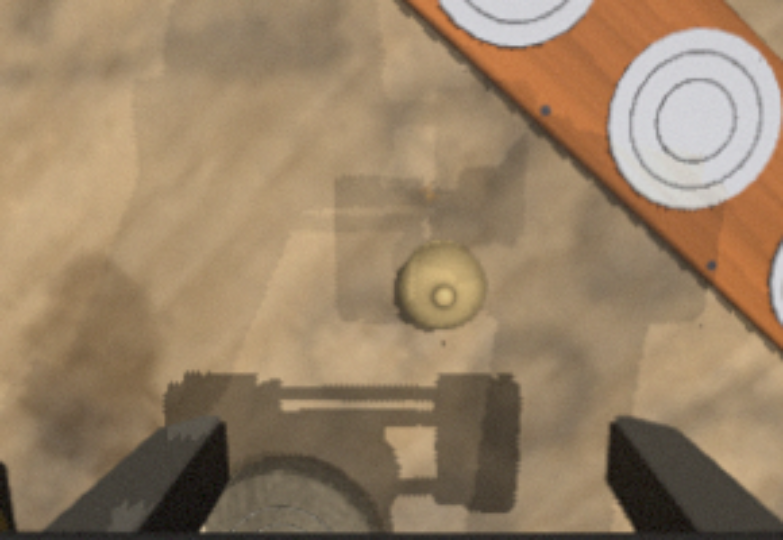

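Ball centre is at crop (441, 286), its point at crop (444, 295).

```bash
python3 -c "
from h import *
o=bot.get_obs()
print(at_z('wrist',100+441/2.7,60+286/2.7,0.035,o),at_z('wrist',100+444/2.7,60+295/2.7,0.057,o))
p=at_z('wrist',100+441/2.7,60+286/2.7,0.035,o)
delta([p[0],p[1],0.10],0.8)"
```

```text
[0.44299395 0.10861125 0.035     ] [0.44349945 0.108207   0.057     ]
pos [0.4278 0.1087 0.2163] d [0.0118 0.0115 0.1161] rot [-0.0045  0.0107  0.0009] t 17.98 j7 -1.32
```

Scaled: 0.116 m is 0.1933, 0.1 m is 0.1667, 0.0107 rad is 0.0034.

>>> {"name": "shift_gripper", "arguments": {
  "deltas": [
    [[0.02, 0.0192, 0.0833, -0.0014, 0.0034, 0, 1], [0.02, 0.0192, 0.1667, -0.0014, 0.0034, 0, 1], [0.02, 0.0192, 0.1933, -0.0014, 0.0034, 0, 1], [0.02, 0.0192, 0.1933, -0.0014, 0.0034, 0, 1], [0.02, 0.0192, 0.1933, -0.0014, 0.0034, 0, 1]]
  ]
}}

```text
time: 18.6
eef_pos: [0.4437, 0.1094, 0.1009]
orientation: [0.0, 0.921, 0.39, 0.001]
wrist_force: [0.3, -0.2, 0.4]
grip_width: 0.998
grip_force: 0.0
```

```bash
python3 -c "
from h import *
delta([0.443,0.1085,0.035],0.8)"
```

```text
pos [0.4437 0.1094 0.1009] d [-0.0012  0.0001  0.0659] rot [ 0.0008 -0.0017  0.002 ] t 18.6 j7 -1.46
```

Scaled: 0.066 m is 0.11, 0.04 m is 0.0667.

>>> {"name": "shift_gripper", "arguments": {
  "deltas": [
    [[-0.0017, 0, 0.0667, 0, 0, 0, 1], [-0.0017, 0, 0.11, 0, 0, 0, 1], [-0.0017, 0, 0.11, 0, 0, 0, 0.7], [-0.0017, 0, 0.11, 0, 0, 0, 0], [-0.0017, 0, 0.11, 0, 0, 0, 0], [-0.0017, 0, 0.11, 0, 0, 0, 0], [-0.0017, 0, 0.11, 0, 0, 0, 0], [-0.0017, 0, 0.11, 0, 0, 0, 0], [-0.0017, 0, 0.11, 0, 0, 0, 0], [-0.0017, 0, 0.11, 0, 0, 0, 0]]
  ]
}}

```text
time: 19.85
eef_pos: [0.4423, 0.1083, 0.0343]
orientation: [0.0, 0.921, 0.39, 0.0]
wrist_force: [0.3, -0.6, 2.4]
grip_width: 0.398
grip_force: 30.0
```

```bash
python3 -c "
from h import *
delta([0.577,0.080,0.14],0.8)"
```

```text
pos [0.4423 0.1083 0.0343] d [ 0.0733  0.1165 -0.1057] rot [ 0.0002 -0.0001  0.0023] t 19.85 j7 -1.54
```

Scaled: 0.1165 m is 0.1942, -0.08 m is -0.1333.

>>> {"name": "shift_gripper", "arguments": {
  "deltas": [
    [[0, 0, -0.05, 0, 0, 0, 0], [0, 0, -0.1333, 0, 0, 0, 0], [0.0167, 0.0267, -0.1762, 0, 0, 0, 0], [0.0583, 0.0917, -0.1762, 0, 0, 0, 0], [0.1, 0.1583, -0.1762, 0, 0, 0, 0], [0.1217, 0.1942, -0.1762, 0, 0, 0, 0], [0.1217, 0.1942, -0.1762, 0, 0, 0, 0], [0.1217, 0.1942, -0.15, 0, 0, 0, 0], [0.1217, 0.1942, -0.1, 0, 0, 0, 0], [0.1217, 0.1942, -0.1, 0, 0, 0, 0]]
  ]
}}

```text
time: 21.1
eef_pos: [0.5728, 0.0797, 0.0913]
orientation: [-0.001, 0.92, 0.391, -0.004]
wrist_force: [-0.0, -0.4, -1.6]
grip_width: 0.396
grip_force: 30.0
```

```bash
python3 -c "
from h import *
delta([0.577,0.080,0.0515],0.8)"
```

```text
pos [0.5728 0.0797 0.0913] d [0.0034 0.003  0.0398] rot [-0.0049  0.007   0.0042] t 21.1 j7 -1.3
```

Scaled: 0.04 m is 0.0667, 0.038 m is 0.0633, 0.007 rad is 0.0022.

>>> {"name": "shift_gripper", "arguments": {
  "deltas": [
    [[0.005, 0.005, 0.0333, -0.0013, 0.0022, 0, 0], [0.005, 0.005, 0.0583, -0.0013, 0.0022, 0, 0], [0.005, 0.005, 0.0633, -0.0013, 0.0022, 0, 0], [0.005, 0.005, 0.0667, -0.0013, 0.0022, 0, 0], [0.005, 0.005, 0.0667, -0.0013, 0.0022, 0, 0]]
  ]
}}

```text
time: 21.72
eef_pos: [0.5812, 0.0801, 0.0546]
orientation: [0.001, 0.921, 0.391, 0.004]
wrist_force: [-0.5, -0.8, -1.6]
grip_width: 0.401
grip_force: 30.0
```

```bash
python3 -c "
from h import *
delta([0.577,0.080,0.0505],0.8)"
```

```text
pos [0.5812 0.0801 0.0546] d [-0.003  -0.003   0.0041] rot [ 0.0044 -0.0077  0.0024] t 21.73 j7 -1.33
```

Scaled: 0.005 m is 0.0083, -0.002 m is -0.0033, -0.005 rad is -0.0016.

>>> {"name": "shift_gripper", "arguments": {
  "deltas": [
    [[-0.0033, -0.0033, 0.005, 0.001, -0.0016, 0, 0], [-0.0033, -0.0033, 0.0083, 0.001, -0.0016, 0, 0], [-0.0033, -0.0033, 0.0083, 0.001, -0.0016, 0, 0]]
  ]
}}

```text
time: 22.1
eef_pos: [0.5781, 0.0801, 0.0504]
orientation: [0.0, 0.921, 0.391, 0.001]
wrist_force: [-2.6, -0.0, 4.6]
grip_width: 0.395
grip_force: 30.0
```

Scaled: -0.2 m is -0.3333, -0.17 m is -0.2833.

>>> {"name": "shift_gripper", "arguments": {
  "deltas": [
    [[0, 0, 0, 0, 0, 0, 0.5], [0, 0, 0, 0, 0, 0, 0.9], [0, 0, 0, 0, 0, 0, 0.9], [0, 0, 0, 0, 0, 0, 0.9], [0, 0, 0, 0, 0, 0, 1], [0, 0, -0.0833, 0, 0, 0, 1], [0, 0, -0.1833, 0, 0, 0, 1], [0, 0, -0.2833, 0, 0, 0, 1], [0, 0, -0.3333, 0, 0, 0, 1], [0, 0, -0.3333, 0, 0, 0, 1]]
  ]
}}

```text
time: 23.35
eef_pos: [0.579, 0.0803, 0.2518]
orientation: [0.001, 0.921, 0.39, 0.004]
wrist_force: [-0.3, 0.2, -1.2]
grip_width: 1.001
grip_force: 0.0
```

```bash
python3 -c "
from h import *
delta([0.43,-0.19,0.25],0.166)"
```

```text
pos [0.579  0.0803 0.2518] d [-2.979e-01  8.080e-02  1.000e-04] rot [ 0.0022 -0.0081  0.6362] t 23.35 j7 -1.2
```

Scaled: -0.298 m is -0.4967, 0.081 m is 0.135, 0.08 rad is 0.0255.

>>> {"name": "shift_gripper", "arguments": {
  "deltas": [
    [[-0.0667, 0.0183, 0, 0, -0.0025, 0.0255, 1], [-0.4967, 0.135, 0, 0, -0.0025, 0.2024, 1], [-0.4967, 0.135, 0, 0, -0.0025, 0.2024, 1], [-0.4967, 0.135, 0, 0, -0.0025, 0.2024, 1], [-0.4967, 0.135, 0, 0, -0.0025, 0.2024, 1], [-0.4967, 0.135, 0, 0, -0.0025, 0.2024, 1], [-0.4967, 0.135, 0, 0, -0.0025, 0.2024, 1], [-0.4967, 0.135, 0, 0, -0.0025, 0.2024, 1], [-0.4967, 0.135, 0, 0, -0.0025, 0.2024, 1]]
  ]
}}

```text
time: 24.48
eef_pos: [0.4295, -0.1892, 0.2482]
orientation: [0.001, 0.996, 0.085, -0.003]
wrist_force: [-0.6, 0.0, 0.6]
grip_width: 1.0
grip_force: 0.0
```

```bash
python3 look.py w5.png copper_tee bed_knob brass_bell candlestick; python3 - <<'E'
from h import *
o=bot.get_obs(); im=cv2.imread('pics/w5.png'); hsv=cv2.cvtColor(im,cv2.COLOR_BGR2HSV)
m=cv2.inRange(hsv,(0,60,110),(12,200,255)); c,r=proj('wrist',[.4435,-.195,.012],o); print(c,r)
n,l,st,ce=cv2.connectedComponentsWithStats(m); k=[i for i in range(1,n) if st[i,4]>200 and np.hypot(*(ce[i]-[c,r]))<25]; print(st[k])
ys,xs=np.nonzero(np.isin(l,k)); pw=np.array([at_z('wrist',x,y,.0125,o)[:2] for x,y in zip(xs,ys)],np.float32)*1000
print(cv2.minAreaRect(pw))
E
```

```text
bed_knob 0.56 67 19 [0.584  0.0883]
brass_bell 0.94 152 30 [ 0.5873 -0.0259]
brass_bell 0.18 67 23 [0.5787 0.089 ]
candlestick 0.58 350 126 [ 0.5104 -0.3156]
candlestick 0.55 233 32 [ 0.6022 -0.1327]
[ 0.42947727 -0.18919617  0.24824589]
258.00111811802174 158.34904043446778
[[ 241  132   36   55 1102]]
((442.0666198730469, -196.34751892089844), (77.66556549072266, 49.3823356628418), 10.215128898620605)
```

View pics/w5.png

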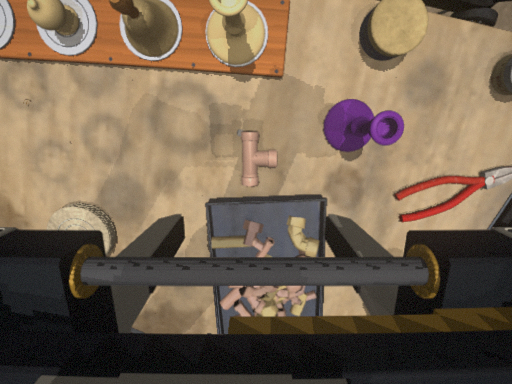

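```bash
python3 -c "
from h import *
delta([0.4425,-0.1955,0.09],0.172)"
```

```text
pos [ 0.4291 -0.1903  0.2486] d [0.0131 0.007  0.1586] rot [ 0.0019  0.0052 -0.0046] t 24.73 j7 -1.18
```

Scaled: 0.1585 m is 0.2642, 0.15 m is 0.25, 0.005 rad is 0.0016.

>>> {"name": "shift_gripper", "arguments": {
  "deltas": [
    [[0.0217, 0.0117, 0.0833, 0.0006, 0.0016, -0.0015, 1], [0.0217, 0.0117, 0.1667, 0.0006, 0.0016, -0.0015, 1], [0.0217, 0.0117, 0.25, 0.0006, 0.0016, -0.0015, 1], [0.0217, 0.0117, 0.2642, 0.0006, 0.0016, -0.0015, 1], [0.0217, 0.0117, 0.2642, 0.0006, 0.0016, -0.0015, 1]]
  ]
}}

```text
time: 25.35
eef_pos: [0.4427, -0.196, 0.0906]
orientation: [0.0, 0.996, 0.086, 0.0]
wrist_force: [0.7, -0.3, 0.8]
grip_width: 0.998
grip_force: 0.0
```

```bash
python3 -c "
from h import *
delta([0.4425,-0.1955,0.023],0.172)"
```

```text
pos [ 0.4427 -0.196   0.0906] d [-0.0002 -0.0006  0.0676] rot [ 0.0003 -0.0004 -0.0007] t 25.35 j7 -1.28
```

Scaled: 0.067 m is 0.1117, 0.06 m is 0.1.

>>> {"name": "shift_gripper", "arguments": {
  "deltas": [
    [[0, 0, 0.0667, 0, 0, 0, 1], [0, 0, 0.1, 0, 0, 0, 1], [0, 0, 0.1117, 0, 0, 0, 1], [0, 0, 0.1117, 0, 0, 0, 1], [0, 0, 0.1117, 0, 0, 0, 0], [0, 0, 0.1117, 0, 0, 0, 0], [0, 0, 0.1117, 0, 0, 0, 0], [0, 0, 0.1117, 0, 0, 0, 0], [0, 0, 0.1117, 0, 0, 0, 0], [0, 0, 0.1117, 0, 0, 0, 0]]
  ]
}}

```text
time: 26.6
eef_pos: [0.4419, -0.1956, 0.0231]
orientation: [-0.0, 0.996, 0.086, -0.0]
wrist_force: [-1.2, 1.4, 0.9]
grip_width: 0.492
grip_force: 30.0
```

```bash
python3 -c "
from h import *
delta([0.567,0.19,0.22],0.172)"
```

```text
pos [ 0.4419 -0.1956  0.0231] d [ 0.1889 -0.3588 -0.1968] rot [-0.0005  0.0006 -0.0007] t 26.6 j7 -1.33
```

2 calls.

Units first: shifts go in shares of 60 cm and turns go in shares of 180 degrees. So -0.275 m is -0.4583, -0.228 m is -0.38.

>>> {"name": "shift_gripper", "arguments": {
  "deltas": [
    [[0, 0, -0.0667, 0, 0, 0, 0], [0, 0, -0.1667, 0, 0, 0, 0], [0, 0, -0.2667, 0, 0, 0, 0], [0, 0, -0.3283, 0, 0, 0, 0], [0.0333, -0.0633, -0.3283, 0, 0, 0, 0], [0.075, -0.1417, -0.3283, 0, 0, 0, 0], [0.1167, -0.2217, -0.3283, 0, 0, 0, 0], [0.1583, -0.3, -0.3283, 0, 0, 0, 0], [0.2, -0.38, -0.3283, 0, 0, 0, 0], [0.2417, -0.4583, -0.3283, 0, 0, 0, 0]]
  ]
}}

```text
time: 27.85
eef_pos: [0.5382, 0.1009, 0.2195]
orientation: [0.0, 0.996, 0.085, -0.001]
wrist_force: [1.3, -0.9, -1.3]
grip_width: 0.49
grip_force: 30.0
```

```bash
python3 -c "
from h import *
delta([0.567,0.19,0.10],0.172)"
```

```text
pos [0.5382 0.1009 0.2195] d [ 0.0437 -0.083   0.1194] rot [ 0.0006  0.0013 -0.0014] t 27.85 j7 -1.82
```

Scaled: 0.15 m is 0.25, 0.135 m is 0.225.

>>> {"name": "shift_gripper", "arguments": {
  "deltas": [
    [[0.0367, -0.07, 0, 0, 0, 0, 0], [0.0728, -0.1383, 0, 0, 0, 0, 0], [0.0728, -0.1383, 0, 0, 0, 0, 0], [0.0728, -0.1383, 0.0833, 0, 0, 0, 0], [0.0728, -0.1383, 0.1667, 0, 0, 0, 0], [0.0728, -0.1383, 0.225, 0, 0, 0, 0], [0.0728, -0.1383, 0.25, 0, 0, 0, 0], [0.0728, -0.1383, 0.25, 0, 0, 0, 0]]
  ]
}}

```text
time: 28.85
eef_pos: [0.5668, 0.188, 0.0694]
orientation: [0.0, 0.996, 0.085, -0.001]
wrist_force: [0.3, -0.1, -0.2]
grip_width: 0.493
grip_force: 30.0
```

```bash
python3 -c "
from h import *
delta([0.5665,0.19,0.0395],0.172)"
```

```text
pos [0.5668 0.188  0.0694] d [ 0.0001 -0.0021  0.0299] rot [ 0.0008  0.002  -0.0018] t 28.85 j7 -2.03
```

Scaled: 0.0305 m is 0.0508, 0.03 m is 0.05, 0.002 rad is 0.0006.

>>> {"name": "shift_gripper", "arguments": {
  "deltas": [
    [[0, -0.0033, 0.025, 0.0003, 0.0006, 0, 0], [0, -0.0033, 0.0433, 0.0003, 0.0006, 0, 0], [0, -0.0033, 0.05, 0.0003, 0.0006, 0, 0], [0, -0.0033, 0.0508, 0.0003, 0.0006, 0, 0], [0, -0.0033, 0.0508, 0.0003, 0.0006, 0, 0]]
  ]
}}

```text
time: 29.48
eef_pos: [0.567, 0.1909, 0.0398]
orientation: [-0.001, 0.996, 0.085, 0.001]
wrist_force: [0.2, 0.5, -1.1]
grip_width: 0.491
grip_force: 30.0
```

Scaled: -0.28 m is -0.4667, -0.23 m is -0.3833.

>>> {"name": "shift_gripper", "arguments": {
  "deltas": [
    [[0, 0, 0.0017, 0, 0, 0, 0], [0, 0, 0.0017, 0, 0, 0, 0.6], [0, 0, 0.0017, 0, 0, 0, 0.9], [0, 0, 0.0017, 0, 0, 0, 0.9], [0, 0, 0.0017, 0, 0, 0, 0.9], [0, 0, -0.0833, 0, 0, 0, 0.9], [0, 0, -0.1833, 0, 0, 0, 0.9], [0, 0, -0.2833, 0, 0, 0, 1], [0, 0, -0.3833, 0, 0, 0, 1], [0, 0, -0.4667, 0, 0, 0, 1]]
  ]
}}

```text
time: 30.72
eef_pos: [0.5663, 0.1905, 0.3223]
orientation: [-0.001, 0.996, 0.085, 0.002]
wrist_force: [0.8, 0.0, 0.0]
grip_width: 0.999
grip_force: 0.0
```

```bash
python3 -c "
from h import *
delta([0.47,0.03,0.36],0)"
```

```text
pos [0.5663 0.1905 0.3223] d [-0.1221  0.1417 -0.0384] rot [-0.0017 -0.0037  0.171 ] t 30.73 j7 -1.92
```

Scaled: 0.142 m is 0.2367, -0.122 m is -0.2033, 0.171 rad is 0.0544.

>>> {"name": "shift_gripper", "arguments": {
  "deltas": [
    [[-0.05, 0.0583, -0.0167, 0, 0, 0.0159, 1], [-0.2033, 0.2367, -0.0633, 0, 0, 0.0544, 1], [-0.2033, 0.2367, -0.0633, 0, 0, 0.0544, 1], [-0.2033, 0.2367, -0.0633, 0, 0, 0.0544, 1], [-0.2033, 0.2367, -0.0633, 0, 0, 0.0544, 1], [-0.2033, 0.2367, -0.0633, 0, 0, 0.0544, 1], [-0.2033, 0.2367, -0.0633, 0, 0, 0.0544, 1]]
  ]
}}

```text
time: 31.6
eef_pos: [0.4705, 0.0312, 0.3567]
orientation: [-0.001, 1.0, 0.001, 0.0]
wrist_force: [0.4, 0.3, 1.0]
grip_width: 1.001
grip_force: 0.0
```

```bash
python3 look.py w6.png copper_tee bed_knob brass_bell candlestick spray_bottle; python3 - <<'E'
from h import *
o=bot.get_obs(); im=cv2.imread('pics/w6.png'); hsv=cv2.cvtColor(im,cv2.COLOR_BGR2HSV)
a=im[0:190,40:400]; cv2.imwrite('pics/w6c.png',cv2.resize(a,(800,422)))
shot('scene','s6.png')
cv2.imwrite('pics/s6c.png',cv2.resize(cv2.imread('pics/s6.png')[130:310,80:320],(800,600)))
for p in [(.598,-.1385),(.588,-.029),(.5774,.0804),(.567,.19)]: print([(round((c-40)*800/360),round(r*800/360)) for c,r in [proj('wrist',[*p,.016],o)]])
E
```

```text
copper_tee 0.75 163 100 [0.573 0.194]
copper_tee 0.52 58 103 [0.5693 0.3884]
copper_tee 0.15 226 92 [0.586  0.0802]
bed_knob 0.65 228 95 [0.5825 0.0778]
brass_bell 0.69 293 96 [ 0.5812 -0.0387]
candlestick 0.95 354 85 [ 0.6003 -0.1457]
candlestick 0.87 441 136 [ 0.5124 -0.317 ]
spray_bottle 0.88 59 105 [0.5661 0.387 ]
spray_bottle 0.36 350 84 [ 0.6012 -0.1392]
[0.47051579 0.03118194 0.35666748]
[(694, 189)]
[(552, 201)]
[(410, 215)]
[(271, 230)]
```

View pics/w6c.png

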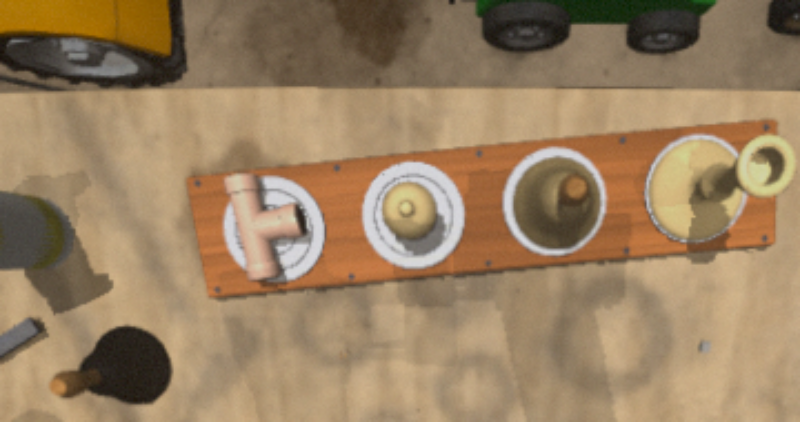

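View pics/s6c.png

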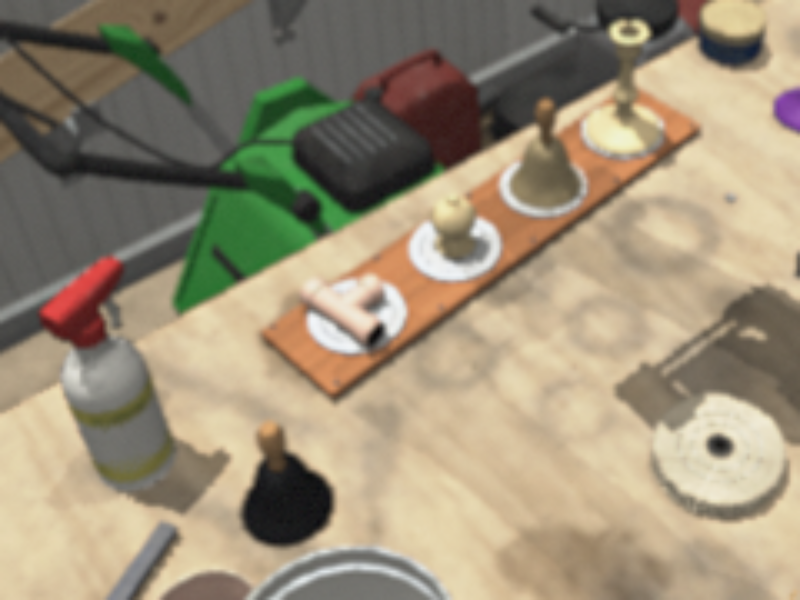

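```bash
python3 -c "
from station import bot
print(bot.close_job())"
```

```text
the job is handed in; nothing more can be done
None
```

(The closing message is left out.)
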